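# Hang the washing basket on the drain stand by its bail

### The job

Swing the washing basket's folded bail upright while the basket stays standing where it is on the bench, then carry the basket by the bail and hang it on the drain stand's two-pronged hook, the crossbar lying in the bottom of both prongs. The hook's height is set differently each time, so lower the basket gently until you feel the hook take its weight before letting go: do not drop it, knock it against the stand or force it down, do not tip the basket, and leave the other things alone.

Things in the scene. Friction and masses are not known exactly. Their poses are not given: they have to be found in the camera images.
- basket: loose steel washing basket, 110 mm (its x) by 130 mm (its y), 60 mm high, with twelve small gears fixed in it; about 0.4 to 0.8 kg in all, heaviest low and in the middle. Origin: centre of its underside, z up. Its swing bail starts folded down towards its -x side, which roughly faces the robot.
- basket_pivot (a point): middle of the bail's pivot line, which runs along the basket's y, 62 mm above the underside and midway along x; axes as the basket's. Once lifted, the basket can swing about these pivots.
- bail (a joint): angle (rad) of the swing bail, a U of steel rod: 0 = level, pointing to the basket's -x; 1.571 = straight up; hard stop at 1.8. Starts at 0.15 to 0.45. The pivots are stiff enough (0.035 N m) for the bail to stay where it is left. Its side arms (6 mm rod) are at y = -69 and +69 mm.
- bail_mid (a point): middle of the bail's straight crossbar: steel tube 10 mm in diameter, 116 mm long, along the basket's y, 115 mm from the pivot line. Folded, it sticks out about 45 to 60 mm beyond the basket's -x wall, with free space below and in front. The axes turn with the bail; its y stays along the bar.
- stand: drain stand fixed to the bench: grey base plate 10 mm thick, 160 mm wide, from -80 to +120 mm in its x, and a square 22 mm column 275 mm high at x = +95 mm. Origin on the bench straight below the hook's seat; z up; -x side roughly faces the robot. A dark block (34 x 90 x 26 mm) clamped on the column carries the two-pronged hook.
- prongs (a point): point on the base plate's top, 10 mm above the stand's origin, same axes. Above it hang two like 8 mm round prongs at y = -32 and +32 mm, running to -x from the block: nearly level to x = +28 mm, down 18 mm into a V with its bottom (the seat) at x = 0, up 28 mm to the tips at x = -28 mm (rod centre lines).
- under_seat (a point): same point as the stand's origin. The clamped height of the hook differs every time and is NOT measured: the seated crossbar's centre lies anywhere from 220 to 270 mm above the bench, the tips at most 24 mm above that centre and the undersides of the prongs at most 17 mm below it. Find it by feel or by eye. The clamp does not give way.
- table: grey bench top, its upper face at z = 0, fixed
- gear_loose: bystander, to be left where it is: loose steel spur gear, 54 mm across, 22 mm thick, lying between basket and stand; origin centre of underside
- gear_stack: bystander, to be left where it is: stack of three steel gears in one piece, 60 mm across, 46 mm high; origin centre of underside
- shaft: bystander, to be left where it is: upright stepped steel shaft, 36 mm across at the foot, 95 mm high; origin centre of underside
- brush: bystander, to be left where it is: hand brush lying on the bench, handle along its -x; origin under its middle
- wrench: bystander, to be left where it is: steel wrench lying on the bench nearest the robot, handle along its -x; origin under its middle
- bottle: bystander, to be left where it is: white plastic bottle, 60 mm across, 130 mm high; origin centre of underside
- spacer: bystander, to be left where it is: dark steel flanged spacer, 56 mm across, 30 mm high; origin centre of underside

How it is judged:
On the way, in this order (a step that is already met when the one before it is completed fails the run):
1. the bail stands upright (1.35 rad or more) while the basket still stands on the bench, within 40 mm of where it was (value of joint bail above 1.35 rad and contact force between basket and table above 0.5 N and distance of basket from where it was at the start of the episode below 0.04 m), for 0.2 s.
2. the basket hangs on both prongs by the crossbar, clear of the bench (contact force between basket and stand above 2.5 N and contact force between basket and table below 0.1 N and height (world z) of basket above 0.02 m and height (world z) of bail_mid above 0.205 m and x of bail_mid in the frame of stand between -0.012 and 0.012 m and y of bail_mid in the frame of stand between -0.022 and 0.022 m and angle between the y axis of bail_mid and the y axis of stand, either way round below 0.2 rad and angle between basket's own z axis and vertical below 0.4 rad), for 0.2 s.
At the end, for the whole second after the job is handed in: The basket hangs at rest (under 0.06 m/s), untouched, over 20 mm clear of the bench, tilted under 0.4 rad; the crossbar's middle is over 205 mm high, within 12 mm (stand x) and 22 mm (stand y) of the seat, and the crossbar within 0.2 rad of the stand's y (all of step 2 and contact force between the fingers and basket below 0.05 N and linear speed of basket below 0.06 m/s).
It fails at once if the basket (bail included) is dropped on, knocked against or forced onto the stand with more than 25 N (contact force between basket and stand above 25 N).
It fails at once if the basket is pressed or dropped on the bench with more than 25 N (contact force between basket and table above 25 N).
It fails at once if the basket is tipped more than 0.7 rad (angle between basket's own z axis and vertical above 0.7 rad).
It fails at once if a bystander is moved more than 30 mm (distance of any of gear_loose, gear_stack, shaft, brush, wrench, bottle, spacer from where it was at the start of the episode above 0.03 m).
It also fails if it takes over 72 s, if anything falls off the work surface, if the arm or the gripper's body presses on something with over 40 N, if the wrist force passes 120 N, or if a joint passes its speed limit or range.

### The arm

A 6-joint arm with a two-finger parallel gripper is mounted at the origin on the work surface. World frame = base frame: x ahead of the robot, y to its left, z up, the work surface at z = 0. Lengths are in m, angles in rad, forces in N, time in s.
With the tool pointing down it reaches from about 0.35 to 0.775 m from the base axis. Payload 5.5 kg.
Tool frame: the origin (TCP) lies at the very end of the fingers, on their centre line; the grasp point (between the pads) lies 19 mm behind it; z points along the fingers, y is the line along which they close (so a half turn about z gives the same grasp; the last joint's range is limited). The gripper opens to 85 mm and grips with 20 to 120 N. Pads are 22 mm wide; open, the fingers measure 114 mm over their backs; the gripper's body (76 mm by 85 mm) begins 54 mm behind the grasp point. The pads swing forward as they close: fully open they stand 13 mm farther back than shut.
Start: joints at [-1.33, 0.313, 0.046, 1.304, 0, 1.431], TCP at [0.214, -0.534, 0.231] pointing down, gripper open.
Joint ranges: [-2.76, 2.76], [-0.86, 1.69], [-1.03, 1.26], [-2.2, 2.34], [-1.47, 1.5], [-3.14, 3.14]. Speed limits (rad/s): [2.57, 2.57, 3.14, 3.14, 3.14, 3.14].

### API

Orientations are given as a unit quaternion [w, x, y, z].
In Python, from workcell import env, imaging, ticket gives the robot as it stands. The module is installed in compiled form; this text tells all that it offers.
- The arm moves only by the tool apply_moves, never from a script. Its argument "rows" is a list of rows, each an object with "xyz": the shift along the tool's x, y, z in mm, a list of three; "turn": the turn, a rotation vector about the tool's x, y, z in rad, a list of three; "grip": the opening, from 0 (shut) to 1 (fully open). A call has 1 to 12 rows; each row is the pose to reach, as a shift and turn from the pose commanded when the call began, along the tool's axes at that moment; what a row does not reach only later rows make up. A row lasts 1/12 s, in which the tool goes at most 41.7 mm and 7.16 degrees, less where a joint would pass 70% of its speed; a pose out of reach is approached as far as the arm can. A call with a gripper value outside its range is refused whole. The fingers move at their own pace and stop on an object; "force" is the grip in N (left out, the last holds). Time passes only in rows, so rows that repeat a pose let the fingers close. It gives the time, the measured TCP pose, the force, the opening and the grip force at its end, in the units of the state.
- env.get_state(): the state, without advancing time (a new reading comes with each control period).
- imaging.read_camera(name): name is "side" or "top" or "wrist"; returns a dict with "color" (384x512x3 uint8, blue, green, red), "z_map" (384x512 float32, m along the optical axis (not along the pixel's ray), 0 where there is no reading), "camera_matrix" (3x3 intrinsics, pixels), "view" (4x4, takes a point from world to camera coordinates). Camera axes: x right, y down, z forward; pixel columns grow to the right and rows downward; lengths in m; the calibration is good to about 2 mm. A picture is of the moment at which its call begins.
- ticket.hand_in(): hands the job in; it is judged then, once.
The state is a dict: "clock": time; "joint_pos": joint angles; "qvel": joint speeds; "tau": joint torques, N m; "tcp_pos": TCP position; "orientation": TCP orientation; "wrist_force": force on the tool from outside, world axes, zero at the start; "ft_torque": the same for the moment, N m; "finger_gap": finger opening in m; "grip_force": force on a finger pad.
Only numpy, scipy, OpenCV 4.12 (cv2) and the standard library are available. Lean on these libraries where they do the work, as an engineer would, in place of code of your own. Each camera call takes 0.05 s, during which the arm holds its last target. There are 200 camera calls.

## Working session

There is one attempt and no reset: what is moved stays moved. The work goes in short steps, Python scripts to look and compute and a tool call to move; the robot and the scene stay as the last step left them, time stands still between calls to the robot, and variables do not carry over. Pictures are saved under pics/ and viewed, at most 10 in all, crops included, and the job is handed in when it is done.

Besides the shell and the picture viewer there is one more tool, called after "Request:" as a command line: name --argument value ..., lists and objects as JSON in quotes. apply_moves: Moves the arm, as the interface text tells. Its arguments: {"type":"object","properties":{"rows":{"type":"array"},"force":{"type":"number"}},"required":["rows"]}

```bash
mkdir -p pics
cat > h.py <<'E'
import numpy as np, cv2
from workcell import env, imaging, ticket
def cam(n):
    c=imaging.read_camera(n); K=np.array(c["camera_matrix"]); V=np.array(c["view"])
    z=c["z_map"]; v,u=np.mgrid[:z.shape[0],:z.shape[1]]
    P=np.stack([(u-K[0,2])/K[0,0]*z,(v-K[1,2])/K[1,1]*z,z],-1)
    c["W"]=(P-V[:3,3])@V[:3,:3]   # R^T (P-t)
    c["ok"]=z>0
    return c
E
python3 - <<'E'
from h import *
for n in ("top","side"):
    c=cam(n); cv2.imwrite(f"pics/{n}0.png",c["color"]); np.savez(f"{n}0.npz",color=c["color"],W=c["W"],ok=c["ok"],K=c["camera_matrix"],V=c["view"])
    V=np.array(c["view"]); print(n,(-V[:3,:3].T@V[:3,3]).round(3),V[2,:3].round(2),c["ok"].mean())
print(env.get_state())
E
```

```text
top [ 0.388 -0.01   1.086] [ 0.19  0.02 -0.98] 0.9960072835286459
side [-0.128  0.81   0.679] [ 0.57 -0.67 -0.48] 0.993560791015625
{'clock': 0.1, 'joint_pos': array([-1.32960164e+00,  3.13949461e-01,  4.51099198e-02,  1.30359079e+00,
        4.25047504e-06,  1.43118464e+00]), 'qvel': array([ 0.00078567, -0.00097288,  0.00224766, -0.00055811, -0.00029095,
        0.00054218]), 'tau': array([ 3.78391022e-03, -4.81727529e+01,  2.99243903e+01,  1.26915731e-02,
       -8.39399650e-05, -4.80774119e-06]), 'tcp_pos': array([ 0.21358909, -0.53338178,  0.23049137]), 'orientation': array([-8.16056209e-04,  9.81927683e-01,  1.89254743e-01, -3.93564167e-05]), 'wrist_force': array([-0.27969248,  1.2132499 , -0.14696682]), 'ft_torque': array([-0.00178416, -0.01357707, -0.02661143]), 'grip_force': 0.0, 'finger_gap': 0.08502945299801164}
```

View pics/top0.png

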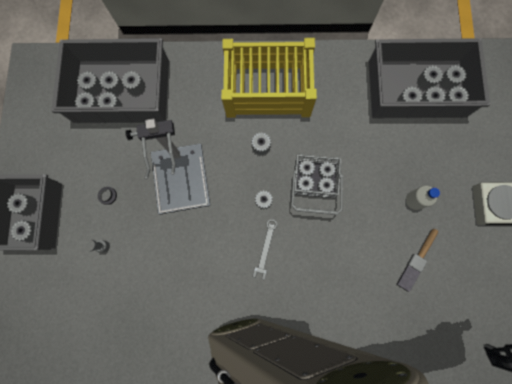

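View pics/side0.png

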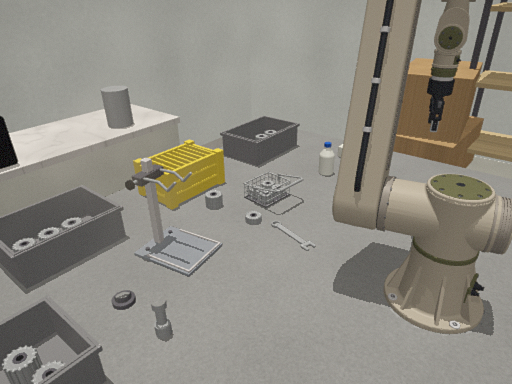

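The top view shows the basket at about (318,180) with the bail crossbar near (315,211). The stand plate is at about (181,180), with the prongs at (146–173,150) and the block at (150,129). The loose gear is at (264,199).

Run:
```python
from h import *
d=np.load("top0.npz"); s=np.load("side0.npz")
a=cv2.resize(d["color"][110:225,120:360],None,fx=3.3,fy=3.3,interpolation=cv2.INTER_CUBIC)
cv2.imwrite("pics/topcrop.png",a); print(a.shape)
b=cv2.resize(s["color"][150:275,120:320],None,fx=4,fy=4,interpolation=cv2.INTER_CUBIC)
cv2.imwrite("pics/sidecrop.png",b)
W=d["W"]
for n,(u0,u1,v0,v1) in dict(basket=(285,350,145,222),stand=(125,215,115,215)).items():
    p=W[v0:v1,u0:u1].reshape(-1,3)
    for lo,hi in ((.006,.015),(.03,.05),(.05,.075),(.075,.13),(.2,.24),(.24,.265),(.265,.3)):
        q=p[(p[:,2]>lo)&(p[:,2]<hi)]
        if len(q)>5:
            r=cv2.minAreaRect((q[:,:2]*1000).astype(np.float32)); print(n,lo,hi,len(q),np.round(r[0]),np.round(r[1]),round(r[2],1),q[:,2].mean().round(4))
for v in range(196,216): print(v,[tuple((W[v,u]*1000).astype(int)) for u in (300,315,330)])
```

```text
(380, 792, 3)
basket 0.006 0.015 117 [ 612. -166.] [127. 210.] 87.3 0.0083
basket 0.03 0.05 765 [ 632. -166.] [127. 110.] 84.8 0.0345
basket 0.05 0.075 357 [ 626. -166.] [145. 122.] 83.8 0.0623
basket 0.075 0.13 251 [ 549. -158.] [144.  71.] 85.0 0.0858
stand 0.006 0.015 2873 [692. 277.] [354. 194.] 22.1 0.0096
stand 0.03 0.05 109 [783. 315.] [203.  79.] 51.9 0.0396
stand 0.05 0.075 98 [781. 315.] [200.  70.] 52.3 0.0585
stand 0.075 0.13 48 [702. 259.] [15. 29.] 52.5 0.1015
stand 0.2 0.24 560 [656. 271.] [134. 119.] 9.1 0.2336
stand 0.24 0.265 313 [651. 269.] [142. 114.] 9.5 0.2436
stand 0.265 0.3 94 [707. 265.] [23. 22.] 12.0 0.2732
196 [(np.int64(577), np.int64(-119), np.int64(1)), (np.int64(577), np.int64(-166), np.int64(-3)), (np.int64(576), np.int64(-210), np.int64(3))]
197 [(np.int64(573), np.int64(-119), np.int64(1)), (np.int64(573), np.int64(-165), np.int64(1)), (np.int64(573), np.int64(-210), np.int64(3))]
198 [(np.int64(570), np.int64(-119), np.int64(2)), (np.int64(571), np.int64(-165), np.int64(-3)), (np.int64(570), np.int64(-210), np.int64(1))]
199 [(np.int64(567), np.int
[... 1728 characters left out ...]
p.int64(-109), np.int64(87)), (np.int64(518), np.int64(-151), np.int64(90)), (np.int64(518), np.int64(-193), np.int64(89))]
212 [(np.int64(527), np.int64(-118), np.int64(1)), (np.int64(516), np.int64(-151), np.int64(88)), (np.int64(515), np.int64(-192), np.int64(92))]
213 [(np.int64(524), np.int64(-118), np.int64(1)), (np.int64(524), np.int64(-164), np.int64(0)), (np.int64(512), np.int64(-192), np.int64(92))]
214 [(np.int64(521), np.int64(-118), np.int64(0)), (np.int64(521), np.int64(-163), np.int64(0)), (np.int64(521), np.int64(-209), np.int64(-2))]
215 [(np.int64(518), np.int64(-118), np.int64(-2)), (np.int64(518), np.int64(-163), np.int64(0)), (np.int64(518), np.int64(-209), np.int64(0))]
```

View pics/topcrop.png

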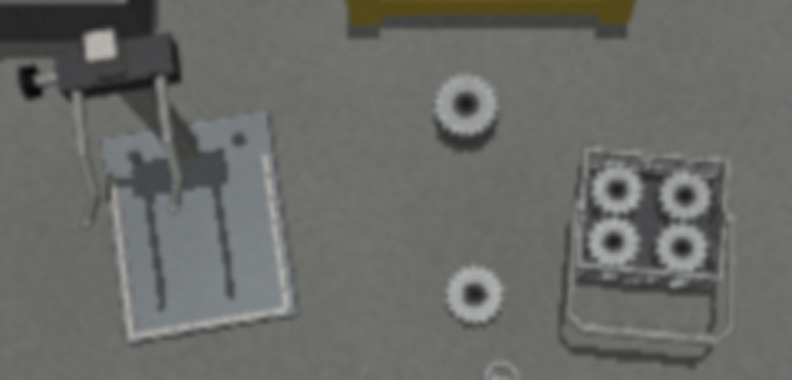

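View pics/sidecrop.png

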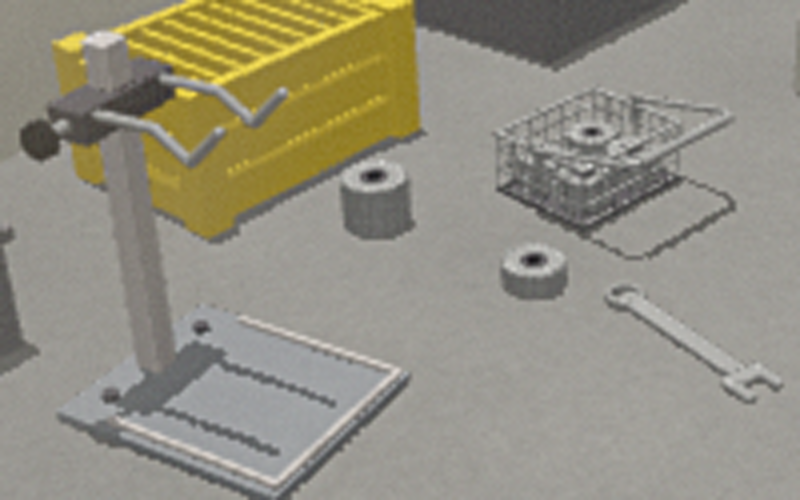

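The crops show the crossbar running from about (570,322) to (712,338) in the top crop. In the side crop the prong V-bottoms are at about (185,162) and (252,122), and the tips at about (218,132) and (282,93). Next I fit the geometry.

Run:
```python
from h import *
d=np.load("top0.npz"); s=np.load("side0.npz"); mm=lambda q:(np.array(q)*1000).round(1)
W=d["W"]
def line(q):
    q=q.astype(np.float32); l=cv2.fitLine(q,cv2.DIST_HUBER,0,.001,.001).ravel(); t=(q-l[3:])@l[:3]
    return l[:3].round(3),mm(l[3:]),mm([t.min(),t.max()]),len(q)
for n,D,r in(("top",d,(200,222,285,350)),("side",s,(170,222,240,320))):
    p=D["W"][r[0]:r[1],r[2]:r[3]].reshape(-1,3); q=p[(p[:,2]>.078)&(p[:,2]<.11)&(p[:,0]<.535)]; print("bar",n,line(q))
p=W[145:222,285:350].reshape(-1,3)
# basket rim top
q=p[(p[:,2]>.055)&(p[:,2]<.066)&(p[:,0]>.56)]; r=cv2.minAreaRect((q[:,:2]*1000).astype(np.float32)); print("rim",r,len(q))
# stand plate: connected mask of plate height
m=((W[...,2]>.006)&(W[...,2]<.0145)).astype(np.uint8); m[:,:140]=0; m[:,220:]=0; m[:135]=0;m[220:]=0
m=cv2.morphologyEx(m,cv2.MORPH_OPEN,np.ones((3,3)))
q=W[m>0]; r=cv2.minAreaRect((q[:,:2]*1000).astype(np.float32)); print("plate",r,len(q))
for n,D,(v0,v1,u0,u1) in(("top",d,(110,190,120,200)),("side",s,(155,205,120,200))):
    p=D["W"][v0:v1,u0:u1].reshape(-1,3); p=p[(p[:,2]>.2)&(p[:,2]<.35)]
    np.save(f"st_{n}.npy",p); q=p[(p[:,2]>.26)]
    print(n,"col top",mm(np.median(p[p[:,2]>p[:,2].max()-.006],0)),len(p))
# other things
for n,(u,v) in dict(gear=(264,199),stack=(261,143)).items(): print(n,mm(W[v-2:v+3,u+5]).mean(0))
```

```text
bar top (array([0.053, 0.999, 0.01 ], dtype=float32), array([ 520.4, -160.3,   88.2], dtype=float32), array([-67.8,  73.2], dtype=float32), 179)
bar side (array([0.087, 0.996, 0.01 ], dtype=float32), array([ 519.6, -132.8,   88.9], dtype=float32), array([-89.9,  50.7], dtype=float32), 89)
rim ((631.7597045898438, -165.8363037109375), (143.4302215576172, 111.70108795166016), 84.61721801757812) 280
plate ((633.5145263671875, 252.5712890625), (200.24862670898438, 159.84547424316406), 10.228799819946289) 2423
top col top [706.5 263.8 274.2] 967
side col top [703.9 270.2 274.9] 828
gear [564.56 -24.14  21.4 ]
stack [732.64 -15.64  45.12]
```

Run:
```python
from h import *
a=np.radians(10.23); x=np.array([np.cos(a),np.sin(a)]); y=np.array([-x[1],x[0]]); o=np.array([.6335,.2526])-.02*x
print("origin",o)
for n in("top","side"):
    p=np.load(f"st_{n}.npy"); X=(p[:,:2]-o)@x*1000; Y=(p[:,:2]-o)@y*1000
    for sg in(-1,1):
        for b in range(-36,60,6):
            m=(X>=b)&(X<b+6)&(abs(Y-sg*32)<14)
            if m.sum()>1: print(n,sg,b+3,m.sum(),"Y",Y[m].mean().round(1),"z",(p[m,2]*1000).mean().round(1),(p[m,2]*1000).max().round(1))
```

```text
origin [0.61381794 0.249048  ]
top -1 -33 3 Y -31.7 z 247.8 248.9
top -1 -27 7 Y -32.8 z 248.5 250.4
top -1 -21 7 Y -32.6 z 241.9 245.6
top -1 -15 6 Y -33.6 z 236.8 240.1
top -1 -9 4 Y -33.1 z 231.9 233.9
top -1 -3 6 Y -32.8 z 224.3 228.7
top -1 3 9 Y -32.6 z 223.7 226.2
top -1 9 8 Y -32.4 z 226.8 230.4
top -1 15 10 Y -33.1 z 231.1 235.2
top -1 21 8 Y -32.7 z 235.6 237.8
top -1 27 8 Y -32.0 z 237.1 241.3
top -1 33 9 Y -32.7 z 237.8 240.1
top -1 39 6 Y -33.7 z 238.5 240.9
top -1 45 11 Y -32.7 z 237.7 240.6
top -1 51 5 Y -32.8 z 238.7 238.8
top -1 57 8 Y -33.1 z 237.8 240.7
top 1 -27 9 Y 31.0 z 248.1 251.2
top 1 -21 7 Y 30.2 z 242.7 246.3
top 1 -15 3 Y 30.5 z 237.6 239.7
top 1 -9 8 Y 31.0 z 230.1 234.0
top 1 -3 6 Y 30.6 z 225.0 229.7
top 1 3 9 Y 31.0 z 224.0 230.8
top 1 9 8 Y 31.0 z 226.2 229.6
top 1 15 10 Y 31.1 z 230.7 233.5
top 1 21 9 Y 30.8 z 234.4 237.6
top 1 27 9 Y 31.2 z 237.9 240.9
top 1 33 8 Y 30.9 z 237.9 240.8
top 1 39 7 Y 31.5 z 239.0 240.8
top 1 45 8 Y 30.6 z 237.3 241.0
top 1 51 7 Y 30.6 z 238.1 240.1
top 1 57 10 Y 30.8 z 238.4 241.2
side -1 -33 2 Y -28.3 z 247.2 249.0
si
[... 353 characters left out ...]
 -1 33 5 Y -28.3 z 237.8 240.9
side -1 39 5 Y -27.6 z 237.5 239.7
side -1 45 6 Y -28.1 z 238.3 240.7
side -1 51 5 Y -28.4 z 237.4 239.4
side -1 57 3 Y -28.7 z 236.6 239.1
side 1 -33 2 Y 36.0 z 246.7 248.2
side 1 -27 9 Y 37.3 z 247.0 252.0
side 1 -21 7 Y 37.3 z 240.4 246.0
side 1 -15 7 Y 36.8 z 234.7 241.5
side 1 -9 6 Y 37.3 z 228.1 233.4
side 1 -3 6 Y 37.5 z 222.4 225.0
side 1 3 9 Y 36.6 z 222.9 226.4
side 1 9 9 Y 34.6 z 227.0 230.4
side 1 15 7 Y 35.4 z 230.1 233.1
side 1 21 7 Y 36.0 z 234.7 239.3
side 1 27 7 Y 35.9 z 237.9 239.9
side 1 33 7 Y 36.1 z 239.0 241.1
side 1 39 5 Y 36.0 z 237.8 240.9
side 1 45 7 Y 36.5 z 238.3 241.3
side 1 51 4 Y 35.3 z 238.4 240.0
side 1 57 5 Y 35.8 z 236.6 239.1
```

```bash
cat >> h.py <<'E'
from scipy.spatial.transform import Rotation as Rn
def go(*targets):
    """targets: (x,y,z mm of TCP, yaw deg of tool y), printed as tool-frame shifts and turns"""
    s=env.get_state(); R0=Rn.from_quat(np.roll(s["orientation"],-1)); p=s["tcp_pos"]*1000
    for x,y,z,w in targets:
        w=np.radians(w); Y=np.array([np.cos(w),np.sin(w),0]); Z=np.array([0,0,-1.]); X=np.cross(Y,Z)
        T=Rn.from_matrix(np.c_[X,Y,Z])
        print(R0.inv().apply(np.array([x,y,z])-p).round(1),(R0.inv()*T).as_rotvec().round(3))
E
python3 -c "
from h import *
go((519.7,-155.4,200,-5.4))"
```

```text
[ 424.7 -237.1   31. ] [-1.000e-03 -1.000e-03 -1.096e+00]
```

Request:
apply_moves --rows '[{"xyz":[425,-237,0],"turn":[0,0,-1.096],"grip":1},{"xyz":[425,-237,0],"turn":[0,0,-1.096],"grip":0.6},{"xyz":[425,-237,0],"turn":[0,0,-1.096],"grip":0.6},{"xyz":[425,-237,0],"turn":[0,0,-1.096],"grip":0.6},{"xyz":[425,-237,0],"turn":[0,0,-1.096],"grip":0.6},{"xyz":[425,-237,0],"turn":[0,0,-1.096],"grip":0.6},{"xyz":[425,-237,0],"turn":[0,0,-1.096],"grip":0.6},{"xyz":[425,-237,31],"turn":[0,0,-1.096],"grip":0.6},{"xyz":[425,-237,31],"turn":[0,0,-1.096],"grip":0.6},{"xyz":[425,-237,31],"turn":[0,0,-1.096],"grip":0.6},{"xyz":[425,-237,31],"turn":[0,0,-1.096],"grip":0.6},{"xyz":[425,-237,31],"turn":[0,0,-1.096],"grip":0.6}]'

```text
clock: 1.1
tcp_pos: [0.5213, -0.1529, 0.1994]
orientation: [-0.0, 0.739, 0.674, 0.0]
wrist_force: [0.1, 0.3, 0.3]
finger_gap: 0.0512
grip_force: 0.0
```

Request:
apply_moves --rows '[{"xyz":[0,0,0],"turn":[0,0,0],"grip":0.6},{"xyz":[0,0,0],"turn":[0,0,0],"grip":0.6}]'

```text
clock: 1.27
tcp_pos: [0.5204, -0.1541, 0.1993]
orientation: [-0.001, 0.738, 0.674, -0.0]
wrist_force: [0.1, 0.7, -0.3]
finger_gap: 0.0513
grip_force: 0.0
```

```bash
python3 -c "
from h import *
go((519.7,-155.4,66,-5.4))
print(env.get_state()['wrist_force'])
c=cam('wrist'); cv2.imwrite('pics/w1.png',c['color'])
p=c['W'][c['ok']]; q=p[(p[:,2]>.075)&(p[:,2]<.1)&(p[:,0]<.54)&(abs(p[:,1]+.155)<.04)]
print(len(q), cv2.fitLine(q.astype(np.float32),cv2.DIST_HUBER,0,.001,.001).ravel(), q.max(0)) if len(q)>3 else print(len(q))"
```

```text
[ -1.4  -0.4 133.3] [-0.002 -0.     0.004]
[ 0.09780242  0.69724848 -0.27249103]
1227 [ 8.4578477e-02  9.9641651e-01  7.5766514e-04  5.2074564e-01
 -1.6036817e-01  9.0094082e-02] [ 0.52933794 -0.11505539  0.09233407]
```

View pics/w1.png

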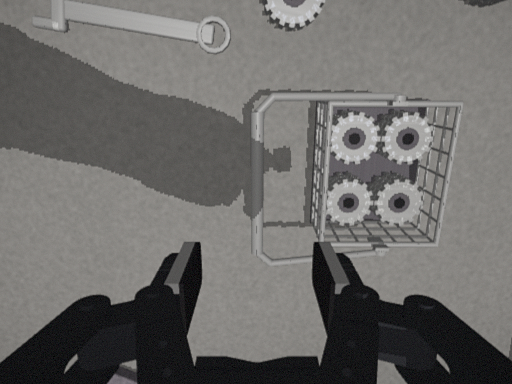

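The wrist picture shows the bar along column 257, rows 100–255. The fit gives its centre at about (521,-155,86) mm, which agrees with the top view.

Request:
apply_moves --rows '[{"xyz":[-1.4,0,40],"turn":[0,0,0],"grip":0.6},{"xyz":[-1.4,0.5,80],"turn":[0,0,0],"grip":0.6},{"xyz":[-1.4,0.5,110],"turn":[0,0,0],"grip":0.6},{"xyz":[-1.4,0.5,125],"turn":[0,0,0],"grip":0.6},{"xyz":[-1.4,0.5,132],"turn":[0,0,0],"grip":0.6},{"xyz":[-1.4,0.5,132],"turn":[0,0,0],"grip":0.6}]'

```text
clock: 1.82
tcp_pos: [0.5188, -0.158, 0.0669]
orientation: [-0.001, 0.74, 0.672, -0.001]
wrist_force: [0.4, -0.9, 0.1]
finger_gap: 0.0511
grip_force: 0.0
```

Request:
apply_moves --rows '[{"xyz":[0,0,0],"turn":[0,0,0],"grip":0.3},{"xyz":[0,0,0],"turn":[0,0,0],"grip":0.2},{"xyz":[0,0,0],"turn":[0,0,0],"grip":0.1},{"xyz":[0,0,0],"turn":[0,0,0],"grip":0},{"xyz":[0,0,0],"turn":[0,0,0],"grip":0},{"xyz":[0,0,0],"turn":[0,0,0],"grip":0},{"xyz":[0,0,0],"turn":[0,0,0],"grip":0}]' --force 20

```text
clock: 2.4
tcp_pos: [0.5209, -0.1578, 0.0688]
orientation: [0.001, 0.74, 0.673, -0.0]
wrist_force: [-1.1, -1.9, 0.3]
finger_gap: 0.0087
grip_force: 20.2
```

```bash
python3 -c "
from h import *
R=115;px,py,pz=632.8,-166,62
y=np.radians(-5.4);n=np.array([np.cos(y),np.sin(y)])
t=[]
for a in np.linspace(.33,1.5,11):
    b=np.array([px,py])-R*np.cos(a)*n; t.append((b[0],b[1],pz+R*np.sin(a)-19,-5.4))
go(*t); print(env.get_state())"
```

```text
[  2.3   3.4 -11.5] [0.001 0.001 0.   ]
[  2.3   8.5 -23.9] [0.001 0.001 0.   ]
[  2.3  15.  -35.7] [0.001 0.001 0.   ]
[  2.3  22.9 -46.6] [0.001 0.001 0.   ]
[  2.3  31.9 -56.5] [0.001 0.001 0.   ]
[  2.3  42.1 -65.3] [0.001 0.001 0.   ]
[  2.3  53.2 -72.9] [0.001 0.001 0.   ]
[  2.2  65.2 -79.1] [0.001 0.001 0.   ]
[  2.2  77.7 -83.9] [0.001 0.001 0.   ]
[  2.2  90.8 -87.1] [0.001 0.001 0.   ]
[  2.2 104.1 -88.9] [0.001 0.001 0.   ]
{'clock': 2.4, 'joint_pos': array([-4.41218359e-01,  3.57769672e-01, -3.08557086e-01,  9.03197482e-01,
       -7.20205923e-04,  1.22367523e+00]), 'qvel': array([ 0.00091947,  0.0010877 , -0.00118229, -0.00090712,  0.00211572,
        0.00072758]), 'tau': array([ 1.18306797e+00, -4.63760304e+01,  2.55995500e+01,  1.82058583e-01,
        5.83140124e-01, -1.24570020e-02]), 'tcp_pos': array([ 0.52091433, -0.15777833,  0.06876309]), 'orientation': array([ 7.25300485e-04,  7.39580401e-01,  6.73067825e-01, -9.03552925e-05]), 'wrist_force': array([-1.11726888, -1.9065536 ,  0.26373085]), 'ft_torque': array([-0.42189805,  0.10077534, -0.05419431]), 'grip_force': 20.23998588323593, 'finger_gap': 0.008714686625105553}
```

Request:
apply_moves --rows '[{"xyz":[0,1.5,-6],"turn":[0,0,0],"grip":0},{"xyz":[0,3.5,-11.5],"turn":[0,0,0],"grip":0},{"xyz":[0,6,-18],"turn":[0,0,0],"grip":0},{"xyz":[0,8.5,-24],"turn":[0,0,0],"grip":0},{"xyz":[0,11.5,-30],"turn":[0,0,0],"grip":0},{"xyz":[0,15,-35.5],"turn":[0,0,0],"grip":0},{"xyz":[0,19,-41.5],"turn":[0,0,0],"grip":0},{"xyz":[0,23,-46.5],"turn":[0,0,0],"grip":0},{"xyz":[0,27.5,-51.5],"turn":[0,0,0],"grip":0},{"xyz":[0,32,-56.5],"turn":[0,0,0],"grip":0},{"xyz":[0,32,-56.5],"turn":[0,0,0],"grip":0}]' --force 20

```text
clock: 3.32
tcp_pos: [0.5519, -0.16, 0.1266]
orientation: [-0.0, 0.739, 0.673, -0.0]
wrist_force: [-7.2, 0.2, 6.8]
finger_gap: 0.0092
grip_force: 20.2
```

```bash
python3 -c "
from h import *
R=115;px,py,pz=632.8,-166,62
y=np.radians(-5.4);n=np.array([np.cos(y),np.sin(y)])
t=[]
for a in np.linspace(.85,1.52,9):
    b=np.array([px,py])-R*np.cos(a)*n; t.append((b[0],b[1],pz+R*np.sin(a)-19,-5.4))
go(*t); 
c=cam('wrist'); cv2.imwrite('pics/w2.png',c['color'])
s=env.get_state(); print(s['wrist_force'],s['ft_torque'],s['finger_gap'],s['tcp_pos'])"
```

```text
[ 1.7  5.2 -2.8] [-0.001  0.     0.   ]
[ 1.7 12.7 -8.9] [-0.001  0.     0.   ]
[  1.7  20.6 -14.3] [-0.001  0.     0.   ]
[  1.7  29.  -19. ] [-0.001  0.     0.   ]
[  1.6  37.8 -23. ] [-0.001  0.     0.   ]
[  1.6  46.8 -26.3] [-0.001  0.     0.   ]
[  1.6  56.1 -28.8] [-0.001  0.     0.   ]
[  1.6  65.6 -30.5] [-0.001  0.     0.   ]
[  1.6  75.2 -31.4] [-0.001  0.     0.   ]
[-8.57738338  0.11954471  5.34503213] [3.17789322e-02 1.56840346e+00 8.16868258e-04] 0.009018683907076804 [ 0.55164443 -0.15999318  0.12630064]
```

View pics/w2.png

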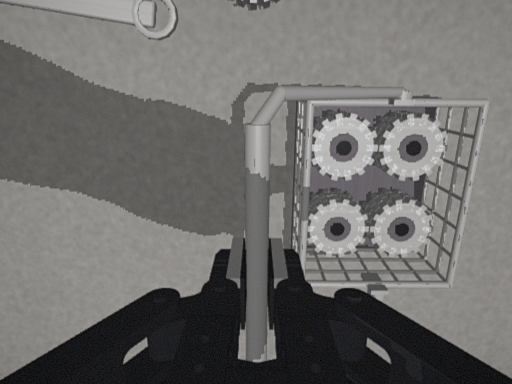

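The wrist picture shows the bar held between the pads at about (258,250), with the basket standing. A reaction of about 10 N points outward from the pivot, so my arc is a little tight and I'll widen it.

```bash
python3 -c "
import numpy as np
for i,a in enumerate(np.linspace(.83,1.5,12)):
    R=116+min(3,i+1); print((116*np.cos(.796)-R*np.cos(a)).round(1),(116*np.sin(.796)-R*np.sin(a)).round(1))"
```

```text
2.2 -3.4
7.0 -8.9
12.1 -14.0
18.1 -18.1
24.4 -21.7
30.9 -25.0
37.5 -27.8
44.3 -30.3
51.3 -32.3
58.4 -33.9
65.5 -35.1
72.7 -35.8
```

Request:
apply_moves --rows '[{"xyz":[0,2,-3.5],"turn":[0,0,0],"grip":0},{"xyz":[0,7,-9],"turn":[0,0,0],"grip":0},{"xyz":[0,12,-14],"turn":[0,0,0],"grip":0},{"xyz":[0,18,-18],"turn":[0,0,0],"grip":0},{"xyz":[0,24.5,-21.5],"turn":[0,0,0],"grip":0},{"xyz":[0,31,-25],"turn":[0,0,0],"grip":0},{"xyz":[0,31,-25],"turn":[0,0,0],"grip":0}]'

```text
clock: 3.95
tcp_pos: [0.5855, -0.1634, 0.1524]
orientation: [0.001, 0.739, 0.673, 0.001]
wrist_force: [-4.5, 0.5, 7.9]
finger_gap: 0.0088
grip_force: 20.5
```

Request:
apply_moves --rows '[{"xyz":[0,4.5,-3.5],"turn":[0,0,0],"grip":0},{"xyz":[0,9.5,-6],"turn":[0,0,0],"grip":0},{"xyz":[0,14,-7.5],"turn":[0,0,0],"grip":0},{"xyz":[0,18.5,-9],"turn":[0,0,0],"grip":0},{"xyz":[0,23.5,-10],"turn":[0,0,0],"grip":0},{"xyz":[0,28,-11],"turn":[0,0,0],"grip":0},{"xyz":[0,32,-11.5],"turn":[0,0,0],"grip":0},{"xyz":[0,36.5,-12],"turn":[0,0,0],"grip":0},{"xyz":[0,42.5,-12],"turn":[0,0,0],"grip":0},{"xyz":[0,42.5,-12],"turn":[0,0,0],"grip":0},{"xyz":[0,42.5,-12],"turn":[0,0,0],"grip":0}]'

```text
clock: 4.87
tcp_pos: [0.6274, -0.1675, 0.163]
orientation: [0.001, 0.739, 0.673, 0.001]
wrist_force: [-1.2, 0.2, 7.4]
finger_gap: 0.0094
grip_force: 21.0
```

```bash
python3 -c "
from h import *
for n in ('top','side'):
    c=cam(n); cv2.imwrite(f'pics/{n}3.png',c['color']); W=c['W']
    p=W[c['ok']]; p=p[(abs(p[:,0]-.62)<.13)&(abs(p[:,1]+.166)<.12)]
    q=p[(p[:,2]>.055)&(p[:,2]<.066)]
    if len(q)>20: print(n,'rim',cv2.minAreaRect((q[:,:2]*1000).astype(np.float32)),len(q))
if 1:
    b=cv2.resize(c['color'][130:280,200:350],None,fx=4,fy=4,interpolation=cv2.INTER_CUBIC); cv2.imwrite('pics/side3c.png',b)
s=env.get_state(); print(s['wrist_force'],s['finger_gap'],s['tcp_pos'])"
```

```text
top rim ((657.98388671875, -106.10746002197266), (35.10170364379883, 100.13666534423828), 60.80193328857422) 54
side rim ((635.5068359375, -161.52191162109375), (135.51681518554688, 113.6002426147461), 84.8292236328125) 147
[-1.20672213 -0.0188097   5.86749707] 0.00922197142572757 [ 0.62719172 -0.16749234  0.16293083]
```

View pics/side3c.png

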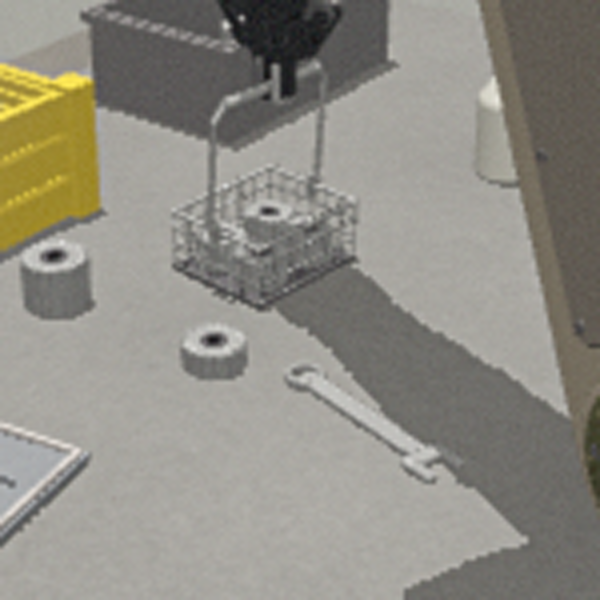

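The side crop shows the bail upright, with the bar in the fingers at about (275,85) and the basket standing. I'll open to relax the contact, go 4 mm lower and regrip firmly.

Request:
apply_moves --rows '[{"xyz":[0,0,0],"turn":[0,0,0],"grip":0.3},{"xyz":[0,0,0],"turn":[0,0,0],"grip":0.3},{"xyz":[0,0,2],"turn":[0,0,0],"grip":0.3},{"xyz":[0,0,4],"turn":[0,0,0],"grip":0.3},{"xyz":[0,0,4],"turn":[0,0,0],"grip":0.3}]'

```text
clock: 5.38
tcp_pos: [0.6253, -0.167, 0.1567]
orientation: [-0.001, 0.74, 0.673, -0.0]
wrist_force: [-0.4, 0.6, -0.4]
finger_gap: 0.026
grip_force: 0.0
```

Request:
apply_moves --rows '[{"xyz":[0,0,0],"turn":[0,0,0],"grip":0.15},{"xyz":[0,0,0],"turn":[0,0,0],"grip":0},{"xyz":[0,0,0],"turn":[0,0,0],"grip":0},{"xyz":[0,0,0],"turn":[0,0,0],"grip":0},{"xyz":[0,0,0],"turn":[0,0,0],"grip":0},{"xyz":[0,0,0],"turn":[0,0,0],"grip":0}]' --force 80

```text
clock: 5.88
tcp_pos: [0.6255, -0.1672, 0.1576]
orientation: [-0.0, 0.74, 0.673, -0.0]
wrist_force: [-0.1, 0.5, -2.4]
finger_gap: 0.0074
grip_force: 77.9
```

Request:
apply_moves --rows '[{"xyz":[0,0,-3],"turn":[0,0,0],"grip":0},{"xyz":[0,0,-8],"turn":[0,0,0],"grip":0},{"xyz":[0,0,-16],"turn":[0,0,0],"grip":0},{"xyz":[0,0,-26],"turn":[0,0,0],"grip":0},{"xyz":[0,0,-37],"turn":[0,0,0],"grip":0},{"xyz":[0,0,-48],"turn":[0,0,0],"grip":0},{"xyz":[0,0,-59],"turn":[0,0,0],"grip":0},{"xyz":[0,0,-70],"turn":[0,0,0],"grip":0},{"xyz":[0,0,-80],"turn":[0,0,0],"grip":0},{"xyz":[0,0,-88],"turn":[0,0,0],"grip":0},{"xyz":[0,0,-94],"turn":[0,0,0],"grip":0},{"xyz":[0,0,-96],"turn":[0,0,0],"grip":0}]'

```text
clock: 6.88
tcp_pos: [0.6261, -0.1674, 0.2555]
orientation: [0.001, 0.74, 0.673, 0.0]
wrist_force: [-0.3, 0.5, -7.8]
finger_gap: 0.0073
grip_force: 78.0
```

```bash
python3 -c "
from h import *
go((515.4,231.2,254,10.2))
s=env.get_state(); print(s['wrist_force'],s['finger_gap'],s['tcp_pos'])"
```

```text
[ 386.4 -147.6    0.9] [ 0.002  0.001 -0.272]
[-0.27829447  0.48954899 -7.79009322] 0.007343713780582387 [ 0.62605854 -0.16739097  0.25545113]
```

Request:
apply_moves --rows '[{"xyz":[4,-1.5,0],"turn":[0,0,-0.01],"grip":0},{"xyz":[12,-4.5,0],"turn":[0,0,-0.03],"grip":0},{"xyz":[24,-9,0],"turn":[0,0,-0.055],"grip":0},{"xyz":[38,-14.5,0],"turn":[0,0,-0.085],"grip":0},{"xyz":[53,-20,0],"turn":[0,0,-0.115],"grip":0},{"xyz":[68,-26,0],"turn":[0,0,-0.145],"grip":0},{"xyz":[83,-32,0],"turn":[0,0,-0.175],"grip":0},{"xyz":[98,-37.5,0],"turn":[0,0,-0.205],"grip":0},{"xyz":[113,-43,0],"turn":[0,0,-0.235],"grip":0},{"xyz":[127,-48.5,0],"turn":[0,0,-0.255],"grip":0},{"xyz":[141,-54,0],"turn":[0,0,-0.272],"grip":0},{"xyz":[155,-59,0],"turn":[0,0,-0.272],"grip":0}]'

```text
clock: 7.88
tcp_pos: [0.5809, -0.0059, 0.2539]
orientation: [0.0, 0.641, 0.768, -0.0]
wrist_force: [0.1, 0.1, -7.3]
finger_gap: 0.0072
grip_force: 77.9
```

```bash
python3 -c "
from h import *
go((515.4,231.2,254,10.2))"
```

```text
[ 2.449e+02 -2.220e+01 -2.000e-01] [0.    0.    0.001]
```

Request:
apply_moves --rows '[{"xyz":[14,-1,0],"turn":[0,0,0],"grip":0},{"xyz":[29,-2.5,0],"turn":[0,0,0],"grip":0},{"xyz":[45,-4,0],"turn":[0,0,0],"grip":0},{"xyz":[61,-5.5,0],"turn":[0,0,0],"grip":0},{"xyz":[77,-7,0],"turn":[0,0,0],"grip":0},{"xyz":[93,-8.5,0],"turn":[0,0,0],"grip":0},{"xyz":[109,-10,0],"turn":[0,0,0],"grip":0},{"xyz":[125,-11.5,0],"turn":[0,0,0],"grip":0},{"xyz":[141,-13,0],"turn":[0,0,0],"grip":0},{"xyz":[157,-14.5,0],"turn":[0,0,0],"grip":0},{"xyz":[172,-16,0],"turn":[0,0,0],"grip":0},{"xyz":[186,-17,0],"turn":[0,0,0],"grip":0}]'

```text
clock: 8.88
tcp_pos: [0.531, 0.1742, 0.2538]
orientation: [-0.0, 0.641, 0.767, 0.0]
wrist_force: [-0.4, 0.1, -6.6]
finger_gap: 0.0076
grip_force: 77.9
```

Request:
apply_moves --rows '[{"xyz":[13,-1,0],"turn":[0,0,0],"grip":0},{"xyz":[25,-2,0],"turn":[0,0,0],"grip":0},{"xyz":[35,-3,0],"turn":[0,0,0],"grip":0},{"xyz":[43,-4,0],"turn":[0,0,0],"grip":0},{"xyz":[49,-5,0],"turn":[0,0,0],"grip":0},{"xyz":[54,-5,0],"turn":[0,0,0],"grip":0},{"xyz":[57,-5,0],"turn":[0,0,0],"grip":0},{"xyz":[58,-5,0],"turn":[0,0,0],"grip":0},{"xyz":[58,-5,0],"turn":[0,0,0],"grip":0},{"xyz":[58,-5,0],"turn":[0,0,0],"grip":0}]'

```text
clock: 9.72
tcp_pos: [0.5167, 0.2285, 0.2537]
orientation: [0.0, 0.642, 0.767, -0.0]
wrist_force: [0.2, -0.8, -7.6]
finger_gap: 0.0074
grip_force: 78.0
```

Run:
```python
from h import *
s=env.get_state(); print(s['wrist_force'],s['finger_gap'],s['tcp_pos'],s['orientation'])
a=np.radians(10.23); x=np.array([np.cos(a),np.sin(a)]); y=np.array([-x[1],x[0]]); o=np.array([.6138,.249])
print('tcp stand',(s['tcp_pos'][:2]-o)@np.c_[x,y]*1000)
for n in('side','top'):
    c=cam(n); p=c['W'][c['ok']]; X=(p[:,:2]-o)@x*1000; Y=(p[:,:2]-o)@y*1000; Z=p[:,2]*1000
    print(n)
    m=(abs(X+100)<30)&(abs(Y)<64)&(Z>262)&(Z<290)&(abs(Y)>20)
    for lo in range(-64,64,16):
        k=m&(Y>=lo)&(Y<lo+16)
        if k.sum()>2: print('bar Y',lo+8,k.sum(),X[k].mean().round(1),Z[k].mean().round(1),Z[k].max().round(1))
    for h in(70,100,120,145,158):
        k=(abs(X+100)<90)&(abs(Y)<90)&(abs(Z-h)<8); 
        if k.sum()>9: print('h',h,k.sum(),X[k].min().round(),X[k].max().round(),Y[k].min().round(),Y[k].max().round())
    if n=='side': cv2.imwrite('pics/side4.png',cv2.resize(c['color'][100:300,80:330],None,fx=3,fy=3,interpolation=cv2.INTER_CUBIC))
```

```text
[ 0.17473304 -0.80276419 -7.55313113] 0.007356768939655308 [0.51672763 0.22845413 0.25371713] [ 2.00048240e-04  6.41680859e-01  7.66971712e-01 -1.68644566e-04]
tcp stand [-99.17813728  -2.97918577]
side
bar Y -56 10 -102.4 270.3 276.9
bar Y -40 10 -103.4 274.4 277.0
bar Y -24 5 -104.2 274.3 278.5
bar Y 24 14 -102.9 275.0 278.2
bar Y 40 24 -102.1 274.8 279.1
bar Y 56 25 -101.4 274.4 277.6
h 100 420 -148.0 -37.0 -65.0 68.0
h 120 421 -147.0 -37.0 -64.0 67.0
h 145 244 -149.0 -35.0 -65.0 68.0
h 158 305 -147.0 -35.0 -69.0 74.0
top
bar Y -56 29 -100.9 274.9 278.9
bar Y -40 31 -101.2 276.0 278.9
bar Y -24 23 -101.1 276.0 279.2
h 100 430 -147.0 -37.0 -67.0 61.0
h 120 387 -146.0 -37.0 -66.0 62.0
h 145 82 -146.0 -35.0 -71.0 65.0
h 158 232 -147.0 -35.0 -73.0 65.0
```

View pics/side4.png

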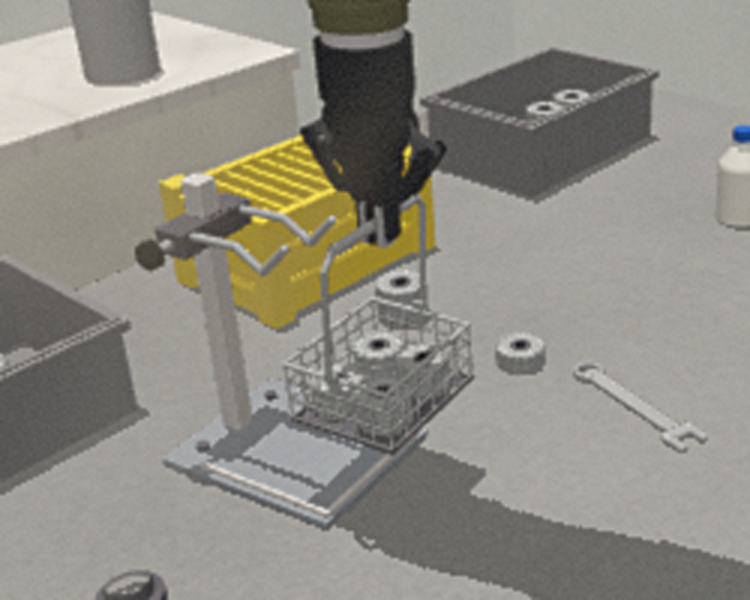

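The side picture shows the basket hanging level, with the bar at about (375,225) above and in front of the tips at (285,250) and (330,222). I'll move 101 mm over the seat.

Request:
apply_moves --rows '[{"xyz":[0,3,0],"turn":[0,0,0],"grip":0},{"xyz":[1,9,0],"turn":[0,0,0],"grip":0},{"xyz":[2,18,0],"turn":[0,0,0],"grip":0},{"xyz":[2.5,29,0],"turn":[0,0,0],"grip":0},{"xyz":[2.5,40,0],"turn":[0,0,0],"grip":0},{"xyz":[2.5,51,0],"turn":[0,0,0],"grip":0},{"xyz":[2.5,62,0],"turn":[0,0,0],"grip":0},{"xyz":[2.5,73,0],"turn":[0,0,0],"grip":0},{"xyz":[2.5,83,0],"turn":[0,0,0],"grip":0},{"xyz":[2.5,91,0],"turn":[0,0,0],"grip":0},{"xyz":[2.5,97,0],"turn":[0,0,0],"grip":0},{"xyz":[2.5,101,0],"turn":[0,0,0],"grip":0}]'

```text
clock: 10.82
tcp_pos: [0.6168, 0.2494, 0.2531]
orientation: [0.0, 0.642, 0.767, -0.0]
wrist_force: [-0.5, 0.3, -7.4]
finger_gap: 0.0076
grip_force: 78.0
```

Request:
apply_moves --rows '[{"xyz":[0,0,0],"turn":[0,0,0],"grip":0},{"xyz":[0,0,0],"turn":[0,0,0],"grip":0},{"xyz":[0,0,3],"turn":[0,0,0],"grip":0},{"xyz":[0,0,7],"turn":[0,0,0],"grip":0},{"xyz":[0,0,11],"turn":[0,0,0],"grip":0},{"xyz":[0,0,15],"turn":[0,0,0],"grip":0},{"xyz":[0,0,19],"turn":[0,0,0],"grip":0},{"xyz":[0,0,23],"turn":[0,0,0],"grip":0},{"xyz":[0,0,26],"turn":[0,0,0],"grip":0},{"xyz":[0,0,28],"turn":[0,0,0],"grip":0},{"xyz":[0,0,28],"turn":[0,0,0],"grip":0},{"xyz":[0,0,28],"turn":[0,0,0],"grip":0}]'

```text
clock: 11.82
tcp_pos: [0.6155, 0.2492, 0.2257]
orientation: [-0.0, 0.641, 0.767, -0.0]
wrist_force: [-0.4, -0.1, -8.2]
finger_gap: 0.0073
grip_force: 78.0
```

Run:
```python
from h import *
s=env.get_state(); print(s['wrist_force'],s['tcp_pos'])
a=np.radians(10.23); x=np.array([np.cos(a),np.sin(a)]); y=np.array([-x[1],x[0]]); o=np.array([.6138,.249])
print('tcp stand',(s['tcp_pos'][:2]-o)@np.c_[x,y]*1000)
c=cam('side'); p=c['W'][c['ok']]; X=(p[:,:2]-o)@x*1000; Y=(p[:,:2]-o)@y*1000; Z=p[:,2]*1000
for lo in range(-64,64,16):
    k=(abs(X)<15)&(Z>240)&(Z<265)&(Y>=lo)&(Y<lo+16)
    if k.sum()>2: print('bar Y',lo+8,k.sum(),X[k].mean().round(1),Z[k].mean().round(1),Z[k].max().round(1))
cv2.imwrite('pics/side5.png',cv2.resize(c['color'][130:260,100:260],None,fx=4.5,fy=4.5,interpolation=cv2.INTER_CUBIC))
```

```text
[-0.4244843  -0.08580767 -8.18767762] [0.61546753 0.24921065 0.22566991]
tcp stand [ 1.67843329 -0.08885178]
bar Y -56 5 -1.5 245.6 251.0
bar Y -40 14 -3.6 246.9 249.7
bar Y -24 9 -3.0 248.1 250.9
bar Y -8 4 -14.4 250.3 256.4
bar Y 8 76 -2.4 253.2 265.0
bar Y 24 19 -1.7 247.4 250.3
bar Y 40 20 -2.3 246.6 251.0
bar Y 56 26 -0.8 246.4 251.5
```

View pics/side5.png

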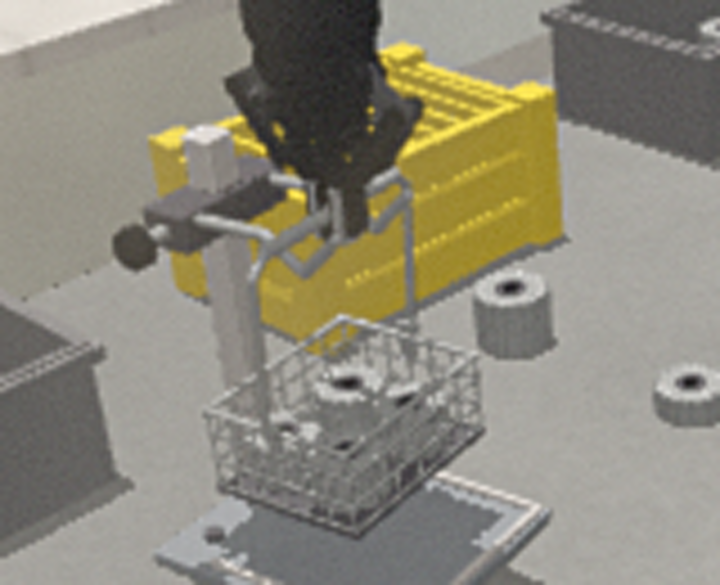

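The side picture shows the crossbar inside both V's, with the prongs on either side of the fingers at about (300,240) and (370,215). By eye about 16 mm remain, so I'll lower slowly.

Request:
apply_moves --rows '[{"xyz":[0,0,2],"turn":[0,0,0],"grip":0},{"xyz":[0,0,4],"turn":[0,0,0],"grip":0},{"xyz":[0,0,6],"turn":[0,0,0],"grip":0},{"xyz":[0,0,8],"turn":[0,0,0],"grip":0},{"xyz":[0,0,9.5],"turn":[0,0,0],"grip":0},{"xyz":[0,0,11],"turn":[0,0,0],"grip":0},{"xyz":[0,0,11],"turn":[0,0,0],"grip":0}]'

```text
clock: 12.45
tcp_pos: [0.6153, 0.2491, 0.2142]
orientation: [-0.0, 0.641, 0.767, -0.0]
wrist_force: [-0.5, -0.2, -7.7]
finger_gap: 0.007
grip_force: 78.0
```

Request:
apply_moves --rows '[{"xyz":[0,0,0.7],"turn":[0,0,0],"grip":0},{"xyz":[0,0,1.5],"turn":[0,0,0],"grip":0},{"xyz":[0,0,1.5],"turn":[0,0,0],"grip":0}]'

```text
clock: 12.7
tcp_pos: [0.6155, 0.2492, 0.2132]
orientation: [0.0, 0.641, 0.767, -0.0]
wrist_force: [-0.5, 0.5, -7.5]
finger_gap: 0.0076
grip_force: 78.0
```

Request:
apply_moves --rows '[{"xyz":[0,0,0.7],"turn":[0,0,0],"grip":0},{"xyz":[0,0,1.5],"turn":[0,0,0],"grip":0},{"xyz":[0,0,1.5],"turn":[0,0,0],"grip":0}]'

```text
clock: 12.95
tcp_pos: [0.6156, 0.2492, 0.2117]
orientation: [0.0, 0.641, 0.767, 0.0]
wrist_force: [0.9, 0.1, -7.7]
finger_gap: 0.0071
grip_force: 78.0
```

Request:
apply_moves --rows '[{"xyz":[0,0,0.5],"turn":[0,0,0],"grip":0},{"xyz":[0,0,1],"turn":[0,0,0],"grip":0},{"xyz":[0,0,1],"turn":[0,0,0],"grip":0}]'

```text
clock: 13.2
tcp_pos: [0.6158, 0.2493, 0.2111]
orientation: [0.0, 0.641, 0.767, 0.0]
wrist_force: [0.5, -0.0, -6.1]
finger_gap: 0.0074
grip_force: 78.1
```

Request:
apply_moves --rows '[{"xyz":[0,0,0.5],"turn":[0,0,0],"grip":0},{"xyz":[0,0,1],"turn":[0,0,0],"grip":0},{"xyz":[0,0,1],"turn":[0,0,0],"grip":0}]'

```text
clock: 13.45
tcp_pos: [0.616, 0.2493, 0.2108]
orientation: [0.001, 0.641, 0.767, 0.001]
wrist_force: [0.5, -0.5, -2.1]
finger_gap: 0.0077
grip_force: 78.7
```

Request:
apply_moves --rows '[{"xyz":[0,0,0.4],"turn":[0,0,0],"grip":0},{"xyz":[0,0,0.7],"turn":[0,0,0],"grip":0},{"xyz":[0,0,0.7],"turn":[0,0,0],"grip":0}]'

```text
clock: 13.7
tcp_pos: [0.6161, 0.2494, 0.2105]
orientation: [0.001, 0.641, 0.767, 0.001]
wrist_force: [-0.5, -0.1, 4.3]
finger_gap: 0.0072
grip_force: 79.2
```

Run:
```python
from h import *
s=env.get_state(); print(s['wrist_force'],s['ft_torque'],s['tcp_pos'])
a=np.radians(10.23); x=np.array([np.cos(a),np.sin(a)]); y=np.array([-x[1],x[0]]); o=np.array([.6138,.249])
for n in('top','side'):
    c=cam(n); p=c['W'][c['ok']]; X=(p[:,:2]-o)@x*1000; Y=(p[:,:2]-o)@y*1000; Z=p[:,2]*1000
    for lo,hi in((-58,-40),(-25,-14),(14,25),(40,58)):
        k=(abs(X)<12)&(Z>226)&(Z<242)&(Y>=lo)&(Y<hi)
        if k.sum()>2: print(n,'bar Y',lo,k.sum(),X[k].mean().round(1),Z[k].mean().round(1),Z[k].max().round(1))
```

```text
[-0.5368032  -0.08006693  4.30928858] [-0.0318937   0.12645408 -0.12714462] [0.61609544 0.24936948 0.21050082]
top bar Y -58 29 0.0 232.4 236.0
top bar Y -25 17 -0.3 232.3 235.9
top bar Y 40 21 -0.9 232.2 236.2
side bar Y -58 6 -2.0 233.0 233.9
side bar Y 14 7 0.7 233.3 234.6
side bar Y 40 21 -0.9 232.3 235.4
```

The hook has taken the full weight, and the bar centre is at about 230 mm and x≈0. I'll ease off and release gradually.

Request:
apply_moves --rows '[{"xyz":[0,0,-0.4],"turn":[0,0,0],"grip":0},{"xyz":[0,0,-0.4],"turn":[0,0,0],"grip":0},{"xyz":[0,0,-0.4],"turn":[0,0,0],"grip":0}]' --force 20

```text
clock: 14.05
tcp_pos: [0.6161, 0.2494, 0.2105]
orientation: [0.001, 0.641, 0.767, 0.001]
wrist_force: [0.2, -0.2, 6.0]
finger_gap: 0.0075
grip_force: 79.4
```

Request:
apply_moves --rows '[{"xyz":[0,0,0],"turn":[0,0,0],"grip":0.12},{"xyz":[0,0,0],"turn":[0,0,0],"grip":0.18},{"xyz":[0,0,0],"turn":[0,0,0],"grip":0.25},{"xyz":[0,0,0],"turn":[0,0,0],"grip":0.32},{"xyz":[0,0,0],"turn":[0,0,0],"grip":0.4},{"xyz":[0,0,0],"turn":[0,0,0],"grip":0.45},{"xyz":[0,0,0],"turn":[0,0,0],"grip":0.45},{"xyz":[0,0,0],"turn":[0,0,0],"grip":0.45}]'

```text
clock: 14.72
tcp_pos: [0.6154, 0.2492, 0.2093]
orientation: [-0.0, 0.641, 0.767, -0.0]
wrist_force: [0.2, -0.5, -0.3]
finger_gap: 0.0383
grip_force: 0.0
```

Request:
apply_moves --rows '[{"xyz":[0,0,-4],"turn":[0,0,0],"grip":0.45},{"xyz":[0,0,-12],"turn":[0,0,0],"grip":0.45},{"xyz":[0,0,-24],"turn":[0,0,0],"grip":0.45},{"xyz":[0,0,-40],"turn":[0,0,0],"grip":0.45},{"xyz":[0,0,-60],"turn":[0,0,0],"grip":0.45},{"xyz":[0,0,-85],"turn":[0,0,0],"grip":0.45},{"xyz":[0,0,-110],"turn":[0,0,0],"grip":0.45},{"xyz":[0,0,-120],"turn":[0,0,0],"grip":0.45},{"xyz":[0,0,-120],"turn":[0,0,0],"grip":0.45},{"xyz":[0,0,-120],"turn":[0,0,0],"grip":0.45},{"xyz":[0,0,-120],"turn":[0,0,0],"grip":0.45},{"xyz":[0,0,-120],"turn":[0,0,0],"grip":0.45}]'

```text
clock: 15.72
tcp_pos: [0.615, 0.2491, 0.328]
orientation: [-0.001, 0.641, 0.767, -0.001]
wrist_force: [0.2, 0.1, -0.1]
finger_gap: 0.0382
grip_force: 0.0
```

Run:
```python
from h import *
s=env.get_state(); print(s['wrist_force'],s['tcp_pos'],s['clock'])
a=np.radians(10.23); x=np.array([np.cos(a),np.sin(a)]); y=np.array([-x[1],x[0]]); o=np.array([.6138,.249])
for r in range(2):
    c=cam('side'); p=c['W'][c['ok']]; X=(p[:,:2]-o)@x*1000; Y=(p[:,:2]-o)@y*1000; Z=p[:,2]*1000
    for lo,hi in((-58,-40),(-25,25),(40,58)):
        k=(abs(X)<12)&(Z>226)&(Z<242)&(Y>=lo)&(Y<hi)
        if k.sum()>2: print('bar Y',lo,k.sum(),X[k].mean().round(1),Z[k].mean().round(1),Z[k].max().round(1))
cv2.imwrite('pics/side6.png',cv2.resize(c['color'][130:280,90:260],None,fx=4,fy=4,interpolation=cv2.INTER_CUBIC))
```

```text
[ 0.15198176  0.06494811 -0.13538246] [0.61502313 0.24909313 0.32802829] 15.7167
bar Y -58 9 -0.8 234.1 236.6
bar Y -25 46 -0.5 232.9 236.4
bar Y 40 22 -0.5 232.1 236.0
bar Y -58 9 -0.9 233.7 236.0
bar Y -25 42 -0.4 232.9 236.2
bar Y 40 19 -0.5 232.3 235.5
```

View pics/side6.png

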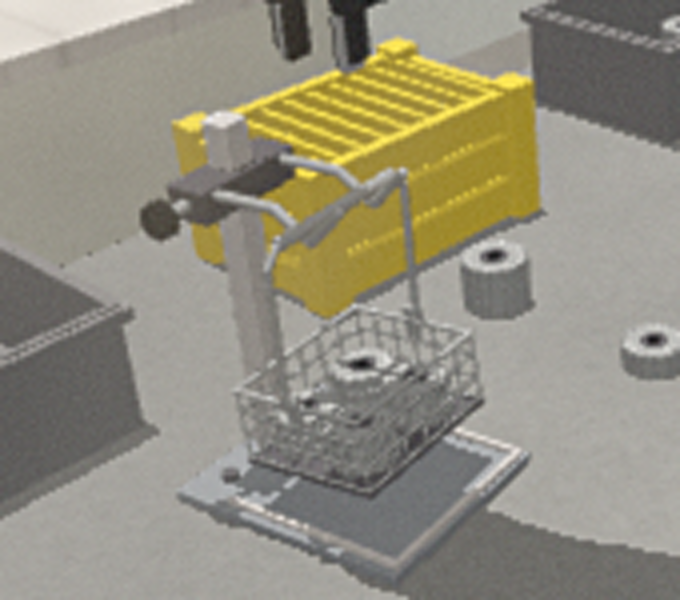

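The last picture shows the basket hanging level, with the bar in both V's at about (300,232) and (370,190) and the fingers clear above. I'll let it settle, then hand in.

Request:
apply_moves --rows '[{"xyz":[0,0,0],"turn":[0,0,0],"grip":0.45},{"xyz":[0,0,0],"turn":[0,0,0],"grip":0.45},{"xyz":[0,0,0],"turn":[0,0,0],"grip":0.45},{"xyz":[0,0,0],"turn":[0,0,0],"grip":0.45},{"xyz":[0,0,0],"turn":[0,0,0],"grip":0.45},{"xyz":[0,0,0],"turn":[0,0,0],"grip":0.45},{"xyz":[0,0,0],"turn":[0,0,0],"grip":0.45},{"xyz":[0,0,0],"turn":[0,0,0],"grip":0.45},{"xyz":[0,0,0],"turn":[0,0,0],"grip":0.45},{"xyz":[0,0,0],"turn":[0,0,0],"grip":0.45},{"xyz":[0,0,0],"turn":[0,0,0],"grip":0.45},{"xyz":[0,0,0],"turn":[0,0,0],"grip":0.45}]'

```text
clock: 16.82
tcp_pos: [0.6155, 0.2492, 0.3295]
orientation: [0.0, 0.641, 0.767, -0.0]
wrist_force: [0.3, 0.0, -0.3]
finger_gap: 0.0386
grip_force: 0.0
```

```bash
python3 -c "
from h import *
print(ticket.hand_in())"
```

```text
the job is handed in; nothing more can be done
None
```

The basket hangs level by its crossbar in both prongs, released with the fingers clear, and the job was handed in at about 17 s of the 72 s allowed; no verdict came back.

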